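Load a hanging fitting pack onto the glovebox transfer shuttle

TASK

Take the black fitting pack off its peg, lifting it so that its hole clears the peg's upturned tip as you slide it off rather than forcing it. Stand it foot down in the slot of the transfer carriage and let go without dropping it, then push the carriage by its end plate all the way to the far end of its travel, against the stop. Leave the connector, jar and screwdriver alone.

Things in the scene. Friction and masses are not known exactly. Their poses are not given: they have to be found in the camera images.
- stand: Fixed aluminium post, 24 mm square, top 158 mm up, on a 110 x 100 mm foot plate, with one steel peg. Origin: underside of the foot, on the post's axis; z up. The peg runs level along the stand's +x, 6 mm diameter, centre line 150 mm up, to x = 85 mm, where it turns straight up. A 34 mm wide, 16 mm tall clamp plate at the peg's root has its front at x = 18 mm.
- pack: Loose pack (70 to 140 g) hanging upright on the peg by its hole: stiff black board 8 mm thick (x), 60 mm wide (y), 156 mm tall (z). Origin: centre of the foot's underside, z up. Clear bulges with a metal fitting, 36 to 74 mm above the foot, 44 mm wide, stand out 14 mm either side of the mid-plane. It hangs 32 to 50 mm out from the post's axis.
- pack_hole_top (a point): Middle of the top edge of the hanging hole, 106 mm above the foot; axes as the pack's. The hole is 20 mm wide and 26 mm tall; this edge rests on the peg. The pack must be raised between 9 and 20 mm (about 14 is mid-way) for the hole to pass over the tip; raised more, the hole's lower edge catches under the peg.
- rail: Fixed double rail of the transfer shuttle, 70 mm wide, 20 mm tall, 360 mm long along its y. Origin: on the table, below the slot's centre when the carriage reads 0. The carriage runs to the rail's +y, where a dark end stop 45 mm tall stands, its far side at y = 210 mm.
- slot (a point): Centre of the floor of the grey slot on the carriage, 35 mm above the table; axes as the rail's. Slot 68 mm long (y), 14 mm wide (x); walls rise 20 mm, then flare to about 22 mm wide at 29 mm above the floor. The pack's foot goes in either way round, its board along the rail.
- push_face (a point): On the outer face of the carriage's upright end plate, mid-width, 75 mm above the table; the face looks along the rail's -y (away from the stop). Plate 60 mm wide (x), 8 mm thick, from 33 to 95 mm above the table, 105 mm to the -y side of the slot's centre. Push it to the rail's +y.
- carriage (a joint): Travel of the carriage along the rail's +y, m: 0 is the open end, 0.12 is fully home against the stop. It starts between 0 and 0.03, slides stiffly (about 2 N) and stays where left.
- connector: Bystander: grey connector housing about 68 x 34 x 38 mm on the table, loose. Origin: centre of its underside.
- jar: Bystander: white jar with black cap, 40 mm diameter, 50 mm tall, loose. Origin: centre of its underside.
- driver: Bystander: screwdriver 160 mm long lying on the table, loose, along its x. Origin: on its underside.
- peg_tip (a point): Top of the peg's upturned tip: 12 mm above the peg's centre line (162 mm above the table), 85 mm out from the post's axis; the peg's outermost surface is 3 mm farther out. Axes as the stand's.
- pack_grip (a point): Middle of the pack's grip tab, 142 mm above the foot; axes as the pack's. The tab is 34 mm wide (y), 8 mm thick (x), from 118 to 156 mm above the foot: pinch it across its thickness from above.
Mind the look-alikes: they are no part of the job. What is meant by the pack is not purple or red, and is the smaller of those in its own colour.

How it is judged:
By the outcome, as a careful person would: the job done as asked, in the order asked, and still so for the second after the job is handed in, with the robot touching nothing.
It also fails if it takes over 51 s, if anything falls off the work surface, if the arm or the gripper's body presses on something with over 40 N, if the wrist force passes 120 N, or if a joint passes its speed limit or range.

ROBOT

A 6-joint arm with a two-finger parallel gripper is mounted at the origin on the work surface. World frame = base frame: x ahead of the robot, y to its left, z up, the work surface at z = 0. Lengths are in mm, angles in degrees, forces in N, time in s.
With the tool pointing down it reaches from about 350 to 850 mm from the base axis. Payload 8.1 kg.
Tool frame: the origin (TCP) lies between the finger pads; the fingertips stand ahead of it and the grasp point (between the pads) lies 2 mm behind it (nose_length is the z of the fingertips in the tool frame, in mm); z points along the fingers, y is the direction in which the jaws open and shut (so a half turn about z gives the same grasp; the last joint's range is limited). The gripper opens to 85 mm and grips with 20 to 120 N. Pads are 22 mm wide; open, the fingers measure 114 mm over their backs; the gripper's body (76 mm by 85 mm) begins 54 mm behind the grasp point. The pads swing forward as they close: fully open they stand 13 mm farther back than shut.
Start: joints at [-68.778, 7.471, 85.268, -0, 87.261, -4.893], TCP at [264.128, -538.741, 248.292] pointing down, gripper open.
Joint ranges: [-169.43, 169.43], [-51.17, 129.36], [1.28, 143.12], [-76.62, 256.62], [0, 156.53], [-152.29, 152.29]. Speed limits (degrees/s): [136.94, 136.94, 159.86, 180, 180, 180].

INTERFACE

Orientations are given as [roll, pitch, yaw] about the fixed x, y, z axes, in that order (R = Rz(yaw) Ry(pitch) Rx(roll)).
In Python, from bench import * gives the robot as it stands.
- The arm moves only by the tool jog_arm, never from a script. Its argument "plan" is a list of rows, each a list of 3 entries, a list of its own where there are three numbers: the turn, a rotation vector about the tool's x, y, z in degrees, then the shift along the tool's x, y, z in m, then the gripper's target within -1 to 1 (fully open at 1, half-way at 0, shut at -1). A call has 1 to 12 rows; each row is the pose to reach, as a shift and turn from the pose commanded when the call began, along the tool's axes at that moment; what a row does not reach only later rows make up. A row lasts 1/8 s, in which the tool goes at most 62.5 mm and 10.7 degrees, less where a joint would pass 70% of its speed; a pose out of reach is approached as far as the arm can. A call with a gripper value outside its range is refused whole. The fingers move at their own pace and stop on an object; "force" is the grip in N (left out, the last holds). Time passes only in rows, so rows that repeat a pose let the fingers close. It gives the time, the measured TCP pose, the force and the opening at its end, in the units of the state.
- sense(): the state, without advancing time (a new reading comes with each control period).
- snapshot(name): name is "scene" or "top"; returns (picture, depth): 400x640x3 uint8, blue, green, red; 400x640 float32, mm along the optical axis (not along the pixel's ray), 0 where there is no reading.
- camera_info(name): a dict with "fov_y" (degrees; the focal length in pixels is half the picture's height over the tangent of half this angle, whatever the lens; pixels are square), "cx", "cy" (the principal point, pixels), "origin" and "orientation" of the camera in the world. Camera axes: x right, y down, z forward; pixel columns grow to the right and rows downward; lengths in mm; the calibration is good to about 2 mm. A picture is of the moment at which its call begins. camera_info takes no time and is no camera call.
- hand_in(): hands the job in, once; it reports no verdict.
The state is a dict: "time": time; "joint_pos": joint angles; "qd": joint speeds; "joint_efforts": joint torques, N m; "tool_pos": TCP position; "tcp_rot": TCP orientation; "ft_force": force on the tool from outside, world axes, zero at the start; "wrist_torque": the same for the moment, N m; "finger_gap": finger opening in mm.
Only numpy, scipy, OpenCV 4.12 (cv2) and the standard library are available. Lean on these libraries where they do the work, as an engineer would, in place of code of your own. Each camera call takes 0.05 s, during which the arm holds its last target.

## Working session

There is one attempt and no reset: what is moved stays moved. The work goes in short steps, Python scripts to look and compute and a tool call to move; the robot and the scene stay as the last step left them, time stands still between calls to the robot, and variables do not carry over. Pictures are saved under pics/ and viewed, and the job is handed in when it is done.

Besides the shell and the picture viewer there is one more tool, called after "Request:" by a JSON object that holds its "op" and its "data", one argument or row to a line. jog_arm: Moves the arm, as the interface text tells. Its arguments: {"type":"object","properties":{"plan":{"type":"array","items":{"type":"array"}},"force":{"type":"number"}},"required":["plan"]}

```bash
ls; mkdir -p pics; python3 - <<'E'
from bench import *
import cv2,numpy as np
print(sense())
for n in("scene","top"):
    p,d=snapshot(n); cv2.imwrite(f"pics/{n}0.png",p); np.save(f"{n}0.npy",d); print(camera_info(n), d.min(),d.max())
E
```

```text
pics
{'time': 0.0, 'joint_pos': array([-6.87781314e+01,  7.51562896e+00,  8.53290772e+01, -9.42647925e-04,
        8.72629399e+01, -4.89219442e+00]), 'qd': array([ 0.02551048, -0.01157456,  0.01520778,  0.0394712 ,  0.00233907,
        0.02538848]), 'joint_efforts': array([-9.47252738e-04, -5.69389737e+01, -5.00560176e+01, -4.12269392e-04,
        1.41888141e-02,  2.05202127e-05]), 'tool_pos': array([ 263.9278578 , -538.24874884,  247.24092594]), 'tcp_rot': array([-1.79892666e+02, -8.24211492e-03,  2.61141012e+01]), 'ft_force': array([ 0.01120282,  0.13886082, -0.81040532]), 'wrist_torque': array([-0.04664211, -0.01370052,  0.02428455]), 'finger_gap': 85.38314428698658}
{'fov_y': 44.59669002014525, 'cx': 316.4146405506264, 'cy': 200.54863818639936, 'origin': array([1002.52957907,  676.82011256,  795.9280471 ]), 'orientation': array([-128.72847456,    0.29136387,  148.05604289])} 0.0 3999.97
{'fov_y': 42.65483181599632, 'cx': 317.0943193920781, 'cy': 205.92654209646054, 'origin': array([ 432.13796738,  -42.022456  , 1277.41119786]), 'orientation': array([-1.73930639e+02,  1.65551006e-01, -8.92348875e+01])} 0.0 2154.2136
```

View pics/scene0.png

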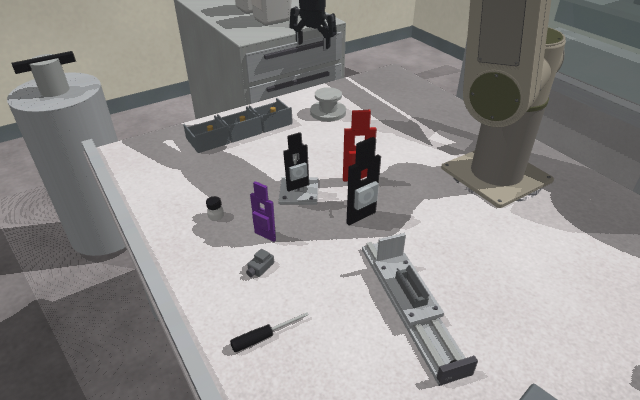

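View pics/top0.png

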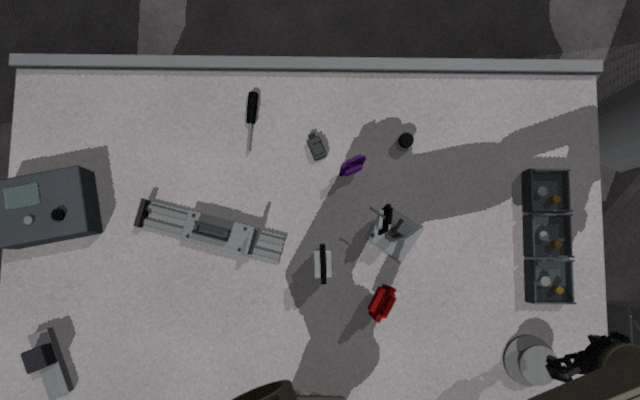

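The scene picture shows the small black pack on the stand near (297,165), with the large black look-alike at (363,185), a red one at (358,145) and a purple one at (263,212). The rail runs from (390,245) to the stop at (458,368). In the top view the pack is near (387,220) and the rail runs from (285,245) to the stop at (142,212).

```bash
cat > h.py <<'E'
import numpy as np,cv2
from scipy.spatial.transform import Rotation as R
from bench import *
def rot(o): return R.from_euler('xyz',o,degrees=True).as_matrix()
def cloud(n,d):
    c=camera_info(n); f=200/np.tan(np.radians(c['fov_y']/2))
    v,u=np.mgrid[0:400,0:640]
    P=np.stack([(u-c['cx'])/f*d,(v-c['cy'])/f*d,d],-1)
    W=P@rot(c['orientation']).T+c['origin']; W[d<=0]=np.nan
    return W
def proj(n,P):
    c=camera_info(n); f=200/np.tan(np.radians(c['fov_y']/2))
    q=(np.atleast_2d(P)-c['origin'])@rot(c['orientation'])
    return np.c_[q[:,0]/q[:,2]*f+c['cx'],q[:,1]/q[:,2]*f+c['cy']]
E
python3 - <<'E'
from h import *
for n,(a,b,c,e) in dict(scene=(230,330,120,220),top=(340,440,190,270)).items():
    p=cv2.imread(f"pics/{n}0.png"); k=p[c:e,a:b]
    cv2.imwrite(f"pics/{n}_pk.png",cv2.resize(k,None,fx=6,fy=6,interpolation=0))
p=cv2.imread("pics/top0.png")[180:280,125:300]; cv2.imwrite("pics/top_rail.png",cv2.resize(p,None,fx=4.5,fy=4.5,interpolation=0))
T=cloud('top',np.load('top0.npy')); S=cloud('scene',np.load('scene0.npy'))
np.set_printoptions(precision=1,suppress=True)
for u,v in [(142,212),(215,228),(322,262),(385,215),(396,232),(383,300),(450,330)]: print('top',u,v,T[v,u])
for u,v in [(295,140),(297,172),(458,368),(411,285),(390,245),(363,150),(200,300)]: print('scene',u,v,S[v,u])
E
```

```text
top 142 212 [543.  387.4  42.7]
top 215 228 [505.6 205.7  59.2]
top 322 262 [429.  -49.1 222. ]
top 385 215 [ 536.1 -190.8  123.8]
top 396 232 [ 497.8 -214.9  127.8]
top 383 300 [ 345.3 -188.4  106.3]
top 450 330 [ 267.8 -364.3    3.9]
scene 295 140 [ 528.  -185.1  190.5]
scene 297 172 [ 532.  -174.   106.7]
scene 458 368 [546.2 400.   41.8]
scene 411 285 [487.4 208.8  36.5]
scene 390 245 [477.8 123.1  74.9]
scene 363 150 [434.1 -45.4 206.4]
scene 200 300 [861.5 -13.5   3. ]
```

View pics/scene_pk.png

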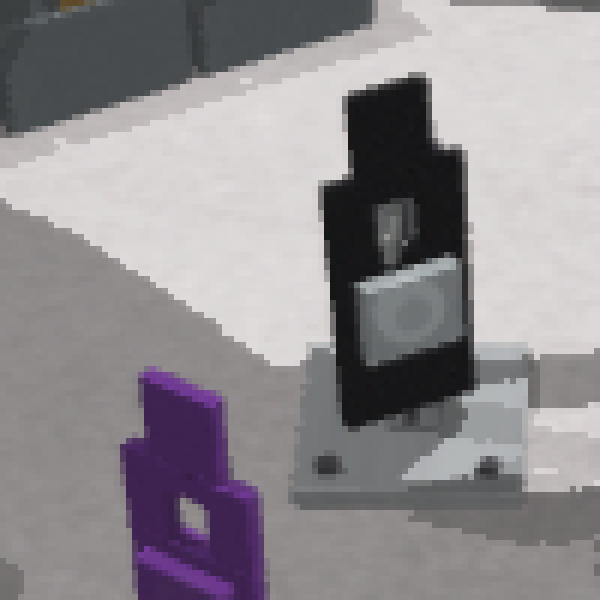

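View pics/top_pk.png

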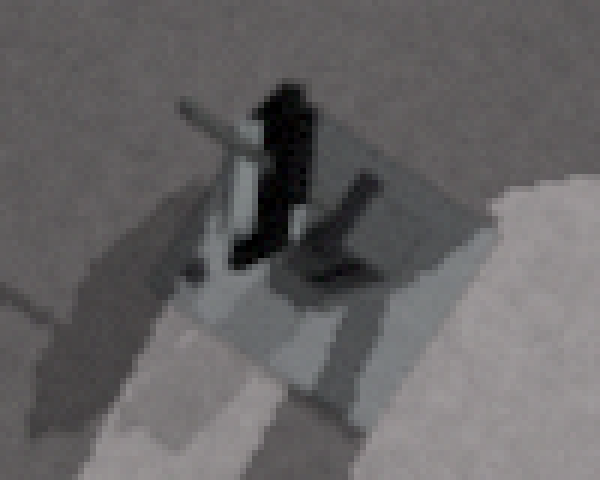

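View pics/top_rail.png

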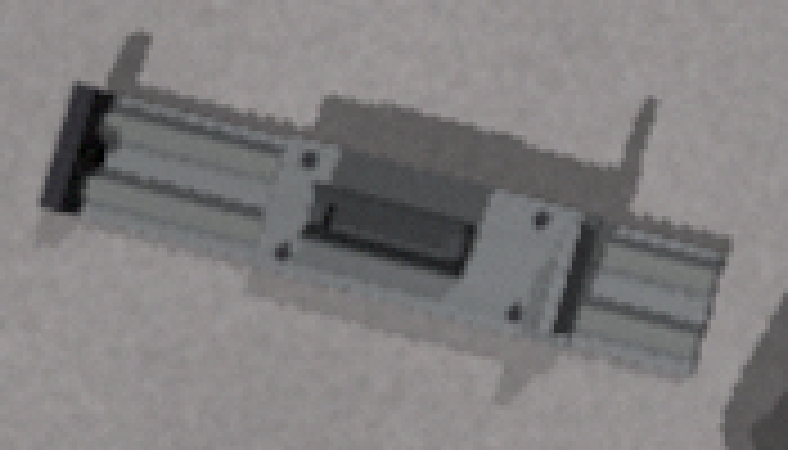

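```bash
python3 - <<'E'
from h import *
np.set_printoptions(precision=1,suppress=True,linewidth=250)
T=cloud('top',np.load('top0.npy')); S=cloud('scene',np.load('scene0.npy'))
print("top z rows 200-245 cols 366-412 step")
for v in range(202,246): print(v,' '.join('%4.0f'%z for z in T[v,366:412,2]))
E
```

```text
top z rows 200-245 cols 366-412 step
202   -4    4    2   -1   -2   -3    0   -0   -2    3   -0   -3   -0   -0    1    3   -1   -3   -2    1    2    1   -2   -2    3    2    0   -3    2    2   -3    2   -1   -3    0    1    4   -3    1    3    2    0   -3   -4    2   -0
203   -2   -1    5    6   -1    3   -1   -7    1    0   -3   -1   -1    0   -2    1   -0   -3   -1    0   -1   -0  166   -0   -1    3    1   -1    0    2   -1    1    0   -1    3    1   -1    2   -0   -2   -2    2    3    1   -3   -1
204   -1    3    2   -1   -3   -1    2    1    1    1    1    3   -4    1    1    1    0    1   -1    1  144  167  161  162  163    1   -0   -5   -3    1   -0    3   -5    4    0   -4   -4   -7   -1    0    0    0    2   -0   -4    0
205    2    3   -4   -2    4    0    1    1   -2   -2    2    1   -0    3    0   -3    5    3   -0  126  148  164  168  167  162   -1    0    4    3   -2   -2    0    1   -3    2    4    1   -1    1    2    0   -1    1   -0    1    1
206    2   -1    1    1  159  162  161   -2    1   -1    1    1   -0    5   -5    4    2   -0    1  136  149  166  167  163  16
[... 8532 characters left out ...]
43    0   -3    1    4    4   -2    2    2    3    7   12   10    7    8   14   10    8   10    9   11    8   10   12   13    9    8    9   12    5    6   12    8    7    9   11    7    8   11   13    9   13   14    9   13   14    8
244   -4    1    2   -4   -1   -1    6    1   -0    1    8   13    7    8   12   10    8   12   11   12    6    8    8   10   12   14    9    7   13    9    7    9   11   14   13    9   10    9    9   11    6   14   13    5    6   12
245   -1   -3   -4    3    2    4   -1    4    0    1   -3   12   11    7    8   10    9    8   14    9   16    9    9   14    5    8   10   14   11   10   10    8    7    9   11    7   11    9   12    4   10   13   11    8    9   14
```

```bash
python3 - <<'E'
from h import *
np.set_printoptions(precision=1,suppress=True,linewidth=200)
T=cloud('top',np.load('top0.npy')); S=cloud('scene',np.load('scene0.npy'))
def rect(n,P):
    r=cv2.minAreaRect(P[:,:2].astype(np.float32)); 
    c=P[:,:2]-P[:,:2].mean(0); w,V=np.linalg.eigh(np.cov(c.T)); a=np.degrees(np.arctan2(V[1,1],V[0,1]))
    print(n,len(P),'rect',r,'mean',P.mean(0),'major ang',a%180)
def sel(u0,u1,v0,v1,z0,z1,W=T):
    Q=W[v0:v1,u0:u1].reshape(-1,3); return Q[(Q[:,2]>z0)&(Q[:,2]<z1)]
rect('tabtop',sel(385,396,204,226,197,208))
rect('foot',sel(340,440,200,265,5,16))
rect('shoulders+tab',sel(384,396,202,235,160,208))
rect('post',np.vstack([sel(392,412,217,232,154,164),sel(396,412,225,240,154,164)]))
rect('tip',sel(368,374,205,209,156,166))
pg=sel(368,384,205,220,144,160); rect('peg',pg)
# pack from scene: pixels
m=np.zeros((400,640),bool); m[130:192,280:312]=1
Q=S[m]; Q=Q[(Q[:,2]>55)&(Q[:,2]<210)]
Q=Q[np.hypot(Q[:,0]-530,Q[:,1]+185)<70]
# ransac plane
rng=np.random.default_rng(0);best=None
for _ in range(500):
    p=Q[rng.choice(len(Q),3,False)]; n=np.cross(p[1]-p[0],p[2]-p[0]); n/=np.linalg.norm(n)+1e-9
    i=abs((Q-p[0])@n)<2.5
    if best is None or i.sum()>best.sum(): best=i
I=Q[best]; c=I.mean(0); u,s,vt=np.linalg.svd(I-c); n=vt[2]*np.sign(vt[2][0]); print('plane',len(I),c,n,'yaw',np.degrees(np.arctan2(n[1],n[0])),'offset',n@c,'z',I[:,2].min(),I[:,2].max())
t=np.array([-n[1],n[0],0]);t/=np.linalg.norm(t)
for z0,z1 in((60,80),(125,160),(170,200)):
    k=I[(I[:,2]>z0)&(I[:,2]<z1)]; s=k@t; print(z0,s.min(),s.max(),(s.min()+s.max())/2)
# rail
rect('stop',sel(120,165,190,240,36,52))
rect('carr top',sel(180,260,190,270,28,42))
rect('plate top',sel(235,275,215,265,85,105))
rect('all rail',sel(125,300,185,285,8,110))
rect('slot walls',sel(180,245,195,255,50,72))
rect('railtop',sel(125,300,185,285,14,26))
print('bigblack');rect('b',sel(305,340,235,290,215,260))
rect('red',sel(360,405,275,330,150,260));
for v in range(205,262,2): print(v,' '.join('%3.0f'%z for z in T[v,186:290:2,2]))
E
```

```text
tabtop 65 rect ((529.6665649414062, -191.7834930419922), (8.359289169311523, 34.33959197998047), 83.75875854492188) mean [ 529.2 -191.3  202.7] major ang 173.9181541374938
foot 1236 rect ((505.1439514160156, -218.65621948242188), (158.976806640625, 243.91053771972656), 0.754334032535553) mean [ 493.5 -229.1    9.6] major ang 97.422109365754
shoulders+tab 150 rect ((529.0130615234375, -196.66761779785156), (22.748485565185547, 59.235595703125), 89.43267059326172) mean [ 526.8 -190.6  185. ] major ang 178.72235367936827
post 253 rect ((507.70941162109375, -219.02005004882812), (41.312042236328125, 32.58442687988281), 42.037376403808594) mean [ 506.  -223.1  158.2] major ang 77.52397279457026
tip 7 rect ((550.0719604492188, -155.3241424560547), (4.42924690246582, 4.392882347106934), 88.4073486328125) mean [ 550.7 -155.4  160.5] major ang 83.85903247442045
peg 43 rect ((542.5799560546875, -168.47703552246094), (36.08079528808594, 6.021413803100586), 56.48512268066406) mean [ 541.7 -169.4  152.5] major ang 57.58772783694611
plane 646 [ 528.1 -185.2  135.2] [0.1 1.  0. ] yaw 84.20727308075
[... 7079 characters left out ...]
  12  12  10  15  20  19  20  17  20  15  27  19  -2  -2  -3   7
257  -1  -3  -0  -3   0   2   1  -1  -1   5   1  -3   1  -2  -5  -4   3   3   4   6  -4   4   5  -3  -2  -7  -2   1   1  -2  -4   0   2   6   2   7  14  12  11  14  13  10  14  17  18  19  17   2  -5  -2  -1   4
259   1  -3  -5  -0  -3   1  -1  -1  -2  -2  -3  -1  -1   2  -1  -2  -3  -1  -0   2  -4  -6  -5  -3   1   0   1  -1  -4  -5   0   0  -1  -0  -3   2   2  -5  -1  12  13  15  18  15  14  12  14   3  -2   3  -4  -1
261  -4   0   2  -2  -1   5  -1   2  -1  -1  -3   4  -1   0  -1  -3  -4   0   1   1   0  -4  -5  -2  -4  -1   0  -2   0  -1  -2   5   0   4   6  -2  -3   4  -6   3   1   3  -4   7  11  16  11   3  -5   3  -2  -1
```

```bash
python3 - <<'E'
from h import *
import bench; print([x for x in dir(bench) if not x.startswith('_')])
try: print('nose',nose_length)
except Exception as e: print(e)
np.set_printoptions(precision=1,suppress=True,linewidth=200)
T=cloud('top',np.load('top0.npy')); S=cloud('scene',np.load('scene0.npy'))
def near(W,c,r,z0,z1):
    Q=W.reshape(-1,3); Q=Q[~np.isnan(Q[:,0])]; return Q[(np.hypot(Q[:,0]-c[0],Q[:,1]-c[1])<r)&(Q[:,2]>z0)&(Q[:,2]<z1)]
def rect(n,P):
    r=cv2.minAreaRect(P[:,:2].astype(np.float32)); print(n,len(P),'c',np.array(r[0]),'s',np.array(r[1]),'a %.1f'%r[2],'mean',P.mean(0))
for nm,W in(('T',T),('S',S)):
    rect(nm+' tabtop',near(W,(529,-191),40,199,210))
    rect(nm+' tab',near(W,(529,-191),40,172,196))
    rect(nm+' foot',near(W,(503,-226),78,7,14))
    rect(nm+' post',near(W,(503,-226),25,154,162))
    rect(nm+' tip',near(W,(550.5,-155),8,156,165))
    rect(nm+' peg',near(W,(543,-168),22,148,158))
    rect(nm+' plate',near(W,(476,118.6),40,89,100))
    rect(nm+' slotw',near(W,(500,216.6),50,52,70))
    rect(nm+' stop',near(W,(543,390),50,40,50))
    rect(nm+' carr',near(W,(497,200),130,32,38))
    rect(nm+' purple',near(W,(630,-115),50,30,200)); 
    rect(nm+' big',near(W,(426,-52),60,30,250)); 
    P=near(W,(630,-115),50,30,200);print(P[:,2].max(), near(W,(426,-52),60,30,250)[:,2].max())
    g=near(W,(500,600),130,-5,10) if 0 else near(W,(700,150),60,-15,15); print('table z',g[:,2].mean())
E
```

```text
['PlanningError', 'camera_info', 'hand_in', 'nose_length', 'sense', 'snapshot']
nose 17.0
T tabtop 62 c [ 529.7 -191.8] s [ 8.4 34.3] a 83.8 mean [ 529.4 -191.4  202.9]
T tab 28 c [ 528.4 -187.6] s [33.7  6.2] a 6.0 mean [ 527.  -188.   183.1]
T foot 938 c [ 503.9 -226.8] s [109.7  99.4] a 56.6 mean [ 492.3 -230.4   10.2]
T post 160 c [ 504.9 -221.6] s [33.7 32.6] a 42.0 mean [ 506.3 -222.6  158.1]
T tip 7 c [ 550.1 -155.3] s [4.4 4.4] a 88.4 mean [ 550.7 -155.4  160.5]
T peg 46 c [ 544.8 -172.5] s [36.2 17.1] a 63.4 mean [ 540.7 -172.9  152.5]
T plate 97 c [476.  118.7] s [ 8.1 59.7] a 75.7 mean [475.7 118.6  94.6]
T slotw 309 c [500.1 216.7] s [84.9 31.1] a 76.2 mean [500.1 216.1  60.1]
T stop 147 c [543.2 391.6] s [14.4 69.3] a 75.9 mean [542.9 391.7  44.7]
T carr 1261 c [496.  199.7] s [175.8  73.9] a 76.2 mean [496.5 202.1  34.8]
T purple 342 c [ 659.4 -118.1] s [28.4 58.4] a 22.8 mean [ 654.6 -117.7   99.1]
T big 560 c [426.7 -51.9] s [85.6 39.9] a 3.6 mean [426.8 -51.6 145.1]
160.64705655873172 230.79632999874616
table z -0.026912453076589432
S tabtop 50 c [ 527.3 -188.5] s [1
[... 240 characters left out ...]
 a -167.5 mean [ 496.9 -204.5  158.8]
S tip 6 c [ 550.1 -151. ] s [7.6 2.4] a 59.4 mean [ 550.  -151.2  161.4]
S peg 48 c [ 539.6 -170.5] s [24.8 38.1] a 5.0 mean [ 542.2 -178.1  153.1]
S plate 130 c [473.9 121.7] s [10.7 59.6] a 76.5 mean [474.7 122.6  94.4]
S slotw 477 c [497.1 219.2] s [86.8 33.3] a 75.7 mean [498.  222.3  59.5]
S stop 311 c [541.6 395.4] s [13.8 70.4] a 77.1 mean [542.9 396.   45.3]
S carr 1505 c [494.1 203.1] s [176.2  76.5] a 76.3 mean [501.1 210.5  35.7]
S purple 854 c [ 661.1 -114.5] s [30.3 61.2] a 11.9 mean [ 660.2 -109.7   94. ]
S big 1904 c [423.5 -44.5] s [89.9 42. ] a 14.4 mean [430.6 -41.8 130.3]
159.24969567158553 227.56278341537757
table z 0.8752212593443682
```

```bash
cat >> h.py <<'E'
def step(p0,y0,p1,y1):
    R0=rot([180,0,y0]); R1=rot([180,0,y1])
    print('shift m',np.round(R0.T@(np.array(p1)-p0)/1000,4),'turn',np.round(R.from_matrix(R0.T@R1).as_rotvec(degrees=True),2))
E
python3 - <<'E'
from h import *
step(np.array([264.1,-538.7,248.3]),26.11,[528.6,-190.2,270],-6)
E
```

```text
shift m [ 0.3909 -0.1965 -0.0217] turn [-0.   -0.   32.11]
```

Request:
{"op": "jog_arm", "data": {
  "plan": [
    [[0,0,6],[0.04,-0.02,-0.0217],1],
    [[0,0,12],[0.09,-0.045,-0.0217],1],
    [[0,0,18],[0.14,-0.07,-0.0217],1],
    [[0,0,24],[0.19,-0.095,-0.0217],1],
    [[0,0,30],[0.24,-0.12,-0.0217],1],
    [[0,0,32.1],[0.29,-0.145,-0.0217],1],
    [[0,0,32.1],[0.34,-0.17,-0.0217],1],
    [[0,0,32.1],[0.375,-0.19,-0.0217],1],
    [[0,0,32.1],[0.3909,-0.1965,-0.0217],1],
    [[0,0,32.1],[0.3909,-0.1965,-0.0217],1],
    [[0,0,32.1],[0.3909,-0.1965,-0.0217],1]
  ],
  "force": 40
}}

```text
time: 1.48
tool_pos: [528.0, -191.4, 269.8]
tcp_rot: [180.0, 0.0, -6.0]
ft_force: [-0.8, -0.3, 0.5]
finger_gap: 85.5
```

```bash
python3 - <<'E'
from h import *
a,d=snapshot('scene'); b,e=snapshot('top'); s=sense(); print(s['tool_pos'],s['ft_force'],s['qd'])
cv2.imwrite('pics/s1.png',cv2.resize(a[60:220,200:400],None,fx=3,fy=3)); cv2.imwrite('pics/t1.png',cv2.resize(b[150:270,300:460],None,fx=4,fy=4))
cv2.imwrite('pics/st1.png',np.hstack([cv2.resize(a[60:220,210:370],(400,400)),cv2.resize(b[140:270,310:440],(400,400))]))
E
```

```text
[ 527.94977389 -191.53493346  269.95637119] [-0.11164668 -0.0711098   0.16846528] [ 0.11343396 -0.08474426 -0.04338539  0.06020972 -0.01030872  0.11419782]
```

View pics/st1.png

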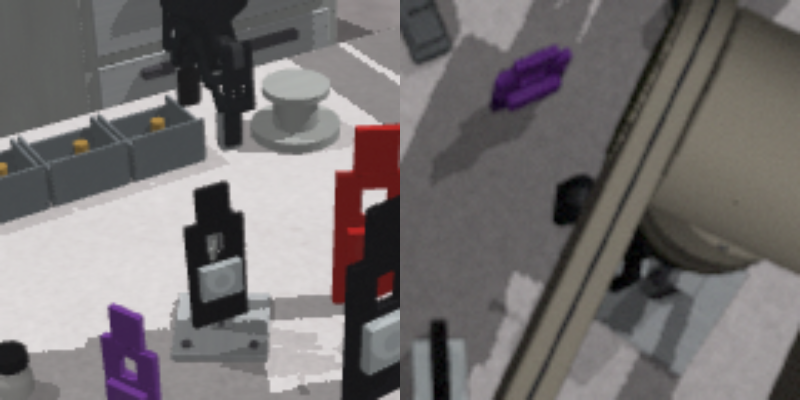

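The open gripper is above the pack: the scene inset has the fingers at about (188,90) and (230,130), straddling the tab at (212,195). Lowering to the grip height.

Request:
{"op": "jog_arm", "data": {
  "plan": [
    [[0,0,0],[0,-0.0012,0.02],1],
    [[0,0,0],[0,-0.0012,0.045],1],
    [[0,0,0],[0,-0.0012,0.068],1],
    [[0,0,0],[0,-0.0012,0.08],1],
    [[0,0,0],[0,-0.0012,0.083],1],
    [[0,0,0],[0,-0.0012,0.083],1],
    [[0,0,0],[0,-0.0012,0.083],0.3]
  ]
}}

```text
time: 2.45
tool_pos: [529.4, -189.3, 188.1]
tcp_rot: [180.0, -0.1, -6.0]
ft_force: [0.1, -0.5, -0.4]
finger_gap: 69.6
```

```bash
python3 - <<'E'
from h import *
a,d=snapshot('scene'); s=sense(); print(s['tool_pos'],s['ft_force'],s['finger_gap'])
cv2.imwrite('pics/s2.png',cv2.resize(a[80:220,230:370],None,fx=4,fy=4))
E
```

```text
[ 529.32007484 -189.28304879  188.06344125] [0.29485315 0.83568027 0.21132059] 62.64332060295423
```

View pics/s2.png

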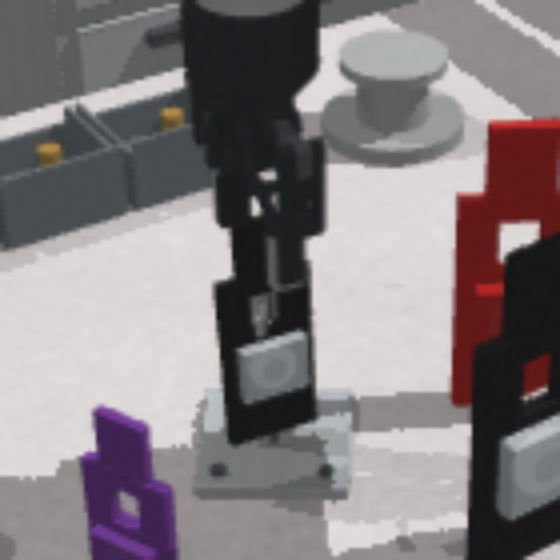

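The fingers straddle the tab at about (270,240) in the crop and nothing is disturbed. Closing now.

Request:
{"op": "jog_arm", "data": {
  "plan": [
    [[0,0,0],[0,0,0],-0.2],
    [[0,0,0],[0,0,0],-0.5],
    [[0,0,0],[0,0,0],-0.75],
    [[0,0,0],[0,0,0],-1],
    [[0,0,0],[0,0,0],-1],
    [[0,0,0],[0,0,0],-1],
    [[0,0,0],[0,0,0],-1],
    [[0,0,0],[0,0,0],-1]
  ],
  "force": 40
}}

```text
time: 3.5
tool_pos: [528.8, -189.1, 187.1]
tcp_rot: [180.0, -0.0, -6.0]
ft_force: [1.3, 0.3, 2.0]
finger_gap: 7.2
```

```bash
python3 - <<'E'
from h import *
s=sense(); print(s['tool_pos'],s['tcp_rot'],s['ft_force'],s['wrist_torque'],s['finger_gap'])
E
```

```text
[ 528.83007901 -189.05405251  187.10657573] [ 1.79997489e+02 -1.21620433e-02 -5.98326349e+00] [1.27163028 0.26112528 1.99671267] [0.05778636 0.00726558 0.03246182] 7.224071270596581
```

Request:
{"op": "jog_arm", "data": {
  "plan": [
    [[0,0,0],[0,0,-0.003],-1],
    [[0,0,0],[0,0,-0.007],-1],
    [[0,0,0],[0,0,-0.011],-1],
    [[0,0,0],[0,0,-0.014],-1],
    [[0,0,0],[0,0,-0.014],-1],
    [[0,0,0],[0,0,-0.014],-1]
  ]
}}

```text
time: 4.25
tool_pos: [528.7, -189.0, 200.9]
tcp_rot: [-180.0, 0.0, -6.0]
ft_force: [0.4, -1.2, -0.6]
finger_gap: 7.1
```

```bash
cat > pk.py <<'E'
from h import *
import sys
np.set_printoptions(precision=2,suppress=True)
def look(name,box=(230,370,80,220)):
    a,d=snapshot('scene'); s=sense(); print(s['time'],s['tool_pos'],s['tcp_rot'],s['ft_force'],s['finger_gap'])
    x0,x1,y0,y1=box; cv2.imwrite(f'pics/{name}.png',cv2.resize(a[y0:y1,x0:x1],None,fx=4,fy=4)); np.save(name+'.npy',d)
    return a,cloud('scene',d)
E
python3 - <<'E'
from pk import *
a,W=look('s3')
m=np.zeros((400,640),bool); m[100:192,270:330]=1
Q=W[m]; t=sense()['tool_pos']
Q=Q[(np.hypot(Q[:,0]-t[0]+1,Q[:,1]-t[1]-1)<34)&(Q[:,2]>25)]
for z in range(50,80,2): print(z,((Q[:,2]>z)&(Q[:,2]<z+2)).sum(),end='; ')
E
```

```text
4.3 [ 528.66 -189.01  200.83] [-180.      0.01   -5.99] [ 0.14 -0.71 -1.36] 7.656245231417697
50 0; 52 0; 54 0; 56 0; 58 1; 60 1; 62 7; 64 21; 66 13; 68 15; 70 9; 72 15; 74 16; 76 18; 78 11;
```

View pics/s3.png

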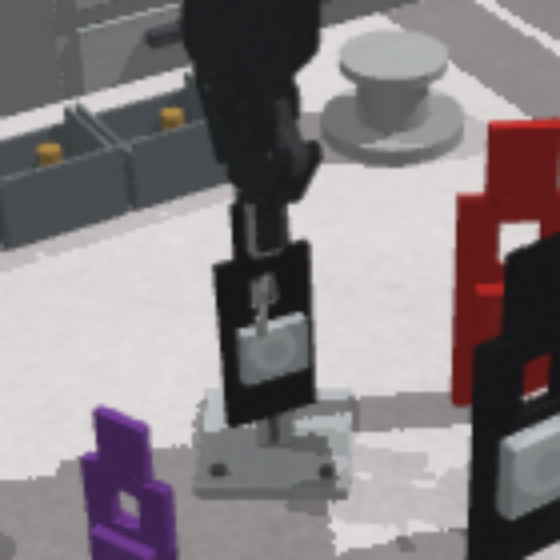

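The pack is lifted. Its foot is at about 62 mm (47 before), only its weight of about 1 N shows at the wrist, and the peg tip is visible inside the hole at (262,290). Next I turn it square to the peg and centre it.

Request:
{"op": "jog_arm", "data": {
  "plan": [
    [[0,0,4],[-0.001,-0.0005,0],-1],
    [[0,0,10],[-0.002,-0.0011,0],-1],
    [[0,0,17],[-0.002,-0.0011,0],-1],
    [[0,0,24],[-0.002,-0.0011,0],-1],
    [[0,0,27],[-0.002,-0.0011,0],-1],
    [[0,0,27],[-0.002,-0.0011,0],-1],
    [[0,0,27],[-0.002,-0.0011,0],-1]
  ]
}}

```text
time: 5.18
tool_pos: [526.8, -187.7, 200.9]
tcp_rot: [180.0, 0.0, -32.9]
ft_force: [0.1, 0.3, -1.2]
finger_gap: 7.6
```

```bash
python3 - <<'E'
from pk import *
a,W=look('s4',(265,335,120,195))
n=np.array([np.cos(np.radians(57)),np.sin(np.radians(57)),0]); t=np.array([-n[1],n[0],0])
m=np.zeros((400,640),bool); m[135:192,275:320]=1
Q=W[m]; tp=sense()['tool_pos']
r=Q-tp; k=(abs(r@n-5)<12)&(abs(r@t)<36)
Q=Q[k]; 
b=Q[(Q[:,2]>64)&(Q[:,2]<90)]; print('board lat',(b@t).min(),(b@t).max(),'front',np.median(b@n))
b=Q[(Q[:,2]>142)&(Q[:,2]<165)]; print('board lat',(b@t).min(),(b@t).max())
Q=W[m]; b=Q[(Q[:,2]>156)&(Q[:,2]<166)&(abs((Q-[549.5,-152,0])@n)<8)&(abs((Q-[549.5,-152,0])@t)<8)]; print('tip',b.mean(0),(b@t).mean(),len(b))
E
```

```text
5.225 [ 526.83 -187.73  200.89] [180.     0.01 -32.93] [ 0.43  0.11 -1.22] 7.476405472219137
board lat -569.4309895489578 -509.6810819133191 front 132.51880008148828
board lat -571.2108502950128 -511.21694539533775
tip [ 549.52 -152.08  160.68] -543.6993077205792 6
```

View pics/s4.png

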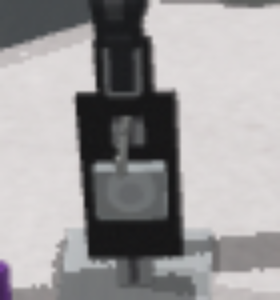

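Request:
{"op": "jog_arm", "data": {
  "plan": [
    [[0,0,0],[0.0005,-0.006,0],-1],
    [[0,0,0],[0.001,-0.014,0],-1],
    [[0,0,0],[0.001,-0.023,0],-1],
    [[0,0,0],[0.001,-0.032,0],-1],
    [[0,0,0],[0.001,-0.041,0],-1],
    [[0,0,0],[0.001,-0.05,0],-1],
    [[0,0,0],[0.001,-0.059,0],-1],
    [[0,0,0],[0.001,-0.067,0],-1],
    [[0,0,0],[0.001,-0.072,0],-1],
    [[0,0,0],[0.001,-0.072,0],-1]
  ]
}}

```text
time: 6.48
tool_pos: [567.0, -127.6, 201.0]
tcp_rot: [180.0, 0.0, -33.0]
ft_force: [0.9, 1.0, -0.2]
finger_gap: 7.9
```

```bash
python3 - <<'E'
from pk import *
a,W=look('s5',(230,370,80,220))
E
```

```text
6.525 [ 566.92 -127.87  200.96] [179.99   0.   -32.97] [-0.23 -0.79 -0.47] 7.473087563213246
```

View pics/s5.png

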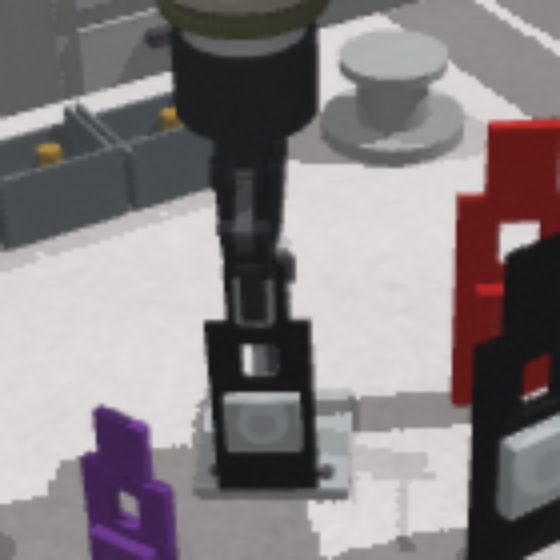

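The pack is clear of the peg: its hole at (258,358) is open and the stand is still behind it. Raising it, turning it and carrying it over the slot.

```bash
python3 - <<'E'
from h import *
step(np.array([566.9,-127.9,201]),-33,[499,218,290],76.1)
step(np.array([566.9,-127.9,201]),-33,[540,0,290],20)
E
```

```text
shift m [-0.2453 -0.2531 -0.089 ] turn [  -0.     0.  -109.1]
shift m [-0.0922 -0.0926 -0.089 ] turn [  0.   0. -53.]
```

Request:
{"op": "jog_arm", "data": {
  "plan": [
    [[0,0,0],[0,0,-0.025],-1],
    [[0,0,0],[0,0,-0.055],-1],
    [[0,0,-5],[-0.01,-0.01,-0.08],-1],
    [[0,0,-14],[-0.03,-0.03,-0.089],-1],
    [[0,0,-24],[-0.06,-0.062,-0.089],-1],
    [[0,0,-34],[-0.09,-0.093,-0.089],-1],
    [[0,0,-44],[-0.12,-0.124,-0.089],-1],
    [[0,0,-54],[-0.15,-0.155,-0.089],-1],
    [[0,0,-64],[-0.18,-0.186,-0.089],-1],
    [[0,0,-74],[-0.205,-0.212,-0.089],-1],
    [[0,0,-84],[-0.225,-0.233,-0.089],-1],
    [[0,0,-90],[-0.235,-0.2435,-0.089],-1]
  ]
}}

```text
time: 8.02
tool_pos: [501.9, 205.5, 290.1]
tcp_rot: [-180.0, -0.0, 57.3]
ft_force: [-0.4, -0.5, -1.2]
finger_gap: 7.4
```

```bash
python3 - <<'E'
from h import *
s=sense(); print(s['time'],s['tool_pos'],s['tcp_rot'],s['finger_gap'],s['ft_force'])
# commanded at end of last call:
R0=rot([180,0,-33]); p=np.array([566.9,-127.9,201])+R0@np.array([-235,-243.5,-89]); print(p)
step(p,57,[499,218,230],76.1)
E
```

```text
8.025 [501.90502852 205.48342153 290.05409696] [-1.79997636e+02 -7.25549882e-03  5.73376644e+01] 7.433981686397805 [-0.44936331 -0.49195581 -1.21632286]
[502.43202156 204.30645652 290.        ]
shift m [ 0.0096 -0.0103  0.06  ] turn [  0.    0.  -19.1]
```

Request:
{"op": "jog_arm", "data": {
  "plan": [
    [[0,0,-8],[0.004,-0.004,0.01],-1],
    [[0,0,-15],[0.008,-0.008,0.025],-1],
    [[0,0,-19],[0.0096,-0.0103,0.04],-1],
    [[0,0,-19],[0.0096,-0.0103,0.055],-1],
    [[0,0,-19],[0.0096,-0.0103,0.06],-1],
    [[0,0,-19],[0.0096,-0.0103,0.06],-1],
    [[0,0,-19],[0.0096,-0.0103,0.06],-1]
  ]
}}

```text
time: 8.9
tool_pos: [499.4, 217.9, 230.8]
tcp_rot: [179.9, -0.0, 76.0]
ft_force: [-0.8, -0.7, -0.2]
finger_gap: 7.5
```

```bash
python3 - <<'E'
from pk import *
a,W=look('s6',(340,500,180,340))
b,e=snapshot('top'); cv2.imwrite('pics/t6.png',cv2.resize(b[180:270,170:300],None,fx=6,fy=6))
cv2.imwrite('pics/st6.png',np.hstack([cv2.resize(a[170:310,340,None] if 0 else a[170:310,340:480],(400,400)),cv2.resize(b[180:260,180:260],(400,400))]))
u=np.array([.240,.971,0]); n=np.array([.971,-.240,0]); tp=sense()['tool_pos']
def ns(W,nm):
    Q=W.reshape(-1,3); Q=Q[~np.isnan(Q[:,0])]; r=Q-[499,218,0]
    sl=Q[(abs(r@u)<48)&(abs(r@n)<22)&(Q[:,2]>54)&(Q[:,2]<70)]-[499,218,0]
    print(nm,'slotwalls u',(sl@u).min(),(sl@u).max(),'n',(sl@n).min(),(sl@n).max(),len(sl))
    for z0,z1 in((88,120),(120,170),(172,200)):
        pk=Q[(abs(r@u)<45)&(abs(r@n)<25)&(Q[:,2]>z0)&(Q[:,2]<z1)]-[499,218,0]
        if len(pk): print(nm,z0,'u',np.percentile(pk@u,[0,2,98,100]),'n',np.percentile(pk@n,[0,10,50,90,100]),len(pk),'zmin',pk[:,2].min())
    pk=Q[(abs(r@u)<45)&(abs(r@n)<25)&(Q[:,2]>70)]; print(np.sort(pk[:,2])[:8])
ns(W,'S'); ns(cloud('top',e),'T')
print('tool',(tp-[499,218,0])@u,(tp-[499,218,0])@n)
E
```

```text
8.95 [499.39 217.99 230.83] [179.94  -0.04  75.99] [-0.24 -0.43 -0.89] 7.357781278786552
S slotwalls u -41.60917714058972 44.00855160933306 n -18.232606875531257 15.088548003498252 382
S 88 u [-32.65 -29.65  28.45  29.7 ] n [-4.94 -0.53  2.83  3.82  4.86] 169 zmin 91.30137436759298
S 120 u [-31.19 -22.46  29.08  30.32] n [-15.05  -2.22   7.96  13.34  15.31] 503 zmin 120.00257359535601
S 172 u [-30.96 -29.05  30.26  31.85] n [-6.64 -2.18  2.46  3.41  4.54] 224 zmin 172.12992396450613
[91.3  91.41 91.82 91.97 92.06 92.46 92.49 92.79]
T slotwalls u -42.86388034269378 28.858570083269 n -14.14435221513156 16.976825410062652 125
T 88 u [-34.12 -34.07 -33.37 -33.34] n [-1.45 -0.17  2.33  5.27  5.81] 9 zmin 91.08959168047932
T 120 u [-34.07 -33.41   3.08   5.67] n [-12.07 -10.17   2.66  13.6   15.62] 161 zmin 120.38723318503844
T 172 u [-32.77 -32.76 -31.49 -31.45] n [-2.28 -1.74  1.78  4.41  5.01] 11 zmin 174.97133433501835
[ 91.09  95.29  96.08  97.95 101.39 104.81 107.96 113.27]
tool 0.11888864906432192 0.3458145883685917
```

View pics/st6.png

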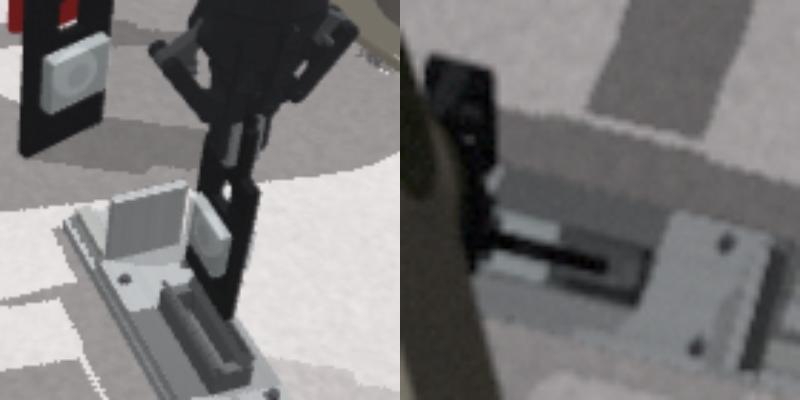

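The pack hangs over the slot, parallel to it. In both views it sits about 2 mm toward the open end relative to the slot, so I correct that and lower.

Request:
{"op": "jog_arm", "data": {
  "plan": [
    [[0,0,0],[0.002,-0.0005,0.008],-1],
    [[0,0,0],[0.002,-0.0005,0.018],-1],
    [[0,0,0],[0.002,-0.0005,0.026],-1],
    [[0,0,0],[0.002,-0.0005,0.032],-1],
    [[0,0,0],[0.002,-0.0005,0.037],-1],
    [[0,0,0],[0.002,-0.0005,0.041],-1],
    [[0,0,0],[0.002,-0.0005,0.045],-1],
    [[0,0,0],[0.002,-0.0005,0.045],-1]
  ]
}}

```text
time: 10.0
tool_pos: [498.8, 220.0, 184.7]
tcp_rot: [-180.0, 0.0, 76.0]
ft_force: [-0.2, -0.4, -1.0]
finger_gap: 7.3
```

```bash
python3 - <<'E'
from pk import *
a,W=look('s7',(370,460,210,310))
E
```

```text
10.05 [498.91 220.01 184.95] [-179.99    0.     76.01] [-0.56  0.19 -0.02] 7.5810343624980385
```

View pics/s7.png

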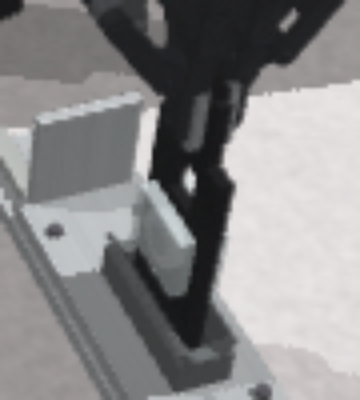

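The foot has entered the slot at (195,345) with no side force. I lower the last 10 mm slowly.

Request:
{"op": "jog_arm", "data": {
  "plan": [
    [[0,0,0],[0,0,0.003],-1],
    [[0,0,0],[0,0,0.006],-1],
    [[0,0,0],[0,0,0.008],-1],
    [[0,0,0],[0,0,0.0095],-1],
    [[0,0,0],[0,0,0.0095],-1],
    [[0,0,0],[0,0,0.0095],-1]
  ]
}}

```text
time: 10.8
tool_pos: [499.0, 220.0, 175.8]
tcp_rot: [180.0, -0.0, 76.0]
ft_force: [-0.2, -1.2, 2.1]
finger_gap: 7.5
```

```bash
python3 - <<'E'
from pk import *
for _ in range(3): a,W=look('s8',(370,460,210,310))
E
```

```text
10.85 [499.01 220.03 175.72] [179.99  -0.    76.02] [-1.35 -0.93  3.02] 7.252694801307768
10.9 [499.01 220.02 175.72] [179.99  -0.    76.01] [-0.61 -0.69  2.5 ] 7.187825079334219
10.95 [499.05 220.03 175.73] [179.98  -0.01  76.01] [ 0.12 -0.36  2.72] 7.032298142207892
```

View pics/s8.png

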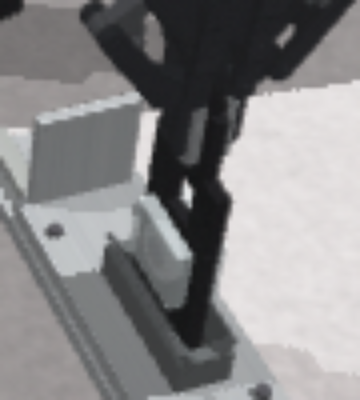

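Wrist force has gone from -1 N to +2.6 N, so the foot is on the floor of the slot. Opening gently.

Request:
{"op": "jog_arm", "data": {
  "plan": [
    [[0,0,0],[0,0,0],-0.75],
    [[0,0,0],[0,0,0],-0.6],
    [[0,0,0],[0,0,0],-0.4],
    [[0,0,0],[0,0,0],-0.1],
    [[0,0,0],[0,0,0],0.2],
    [[0,0,0],[0,0,0],0.2],
    [[0,0,0],[0,0,0],0.2]
  ]
}}

```text
time: 11.82
tool_pos: [498.9, 220.0, 175.5]
tcp_rot: [180.0, -0.0, 76.0]
ft_force: [0.3, -0.7, -0.4]
finger_gap: 51.6
```

```bash
python3 - <<'E'
from pk import *
a,W=look('s9',(370,460,190,310))
E
```

```text
11.875 [498.94 220.05 175.5 ] [-180.     -0.     76.02] [-0.37  0.14 -0.34] 51.45121157549163
```

View pics/s9.png

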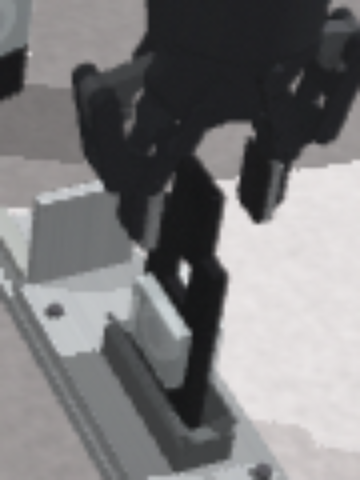

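The pack stands free with its tab at (195,200) between the open fingers. Raising, backing along the rail behind the end plate and shutting the fingers.

Request:
{"op": "jog_arm", "data": {
  "plan": [
    [[0,0,0],[0,0,-0.01],0.2],
    [[0,0,0],[0,0,-0.03],0.2],
    [[0,0,0],[0,0,-0.055],0.2],
    [[0,0,0],[0,0,-0.08],0.2],
    [[0,0,0],[-0.02,0,-0.085],0],
    [[0,0,0],[-0.06,0,-0.085],-0.5],
    [[0,0,0],[-0.105,0,-0.085],-1],
    [[0,0,0],[-0.135,0,-0.085],-1],
    [[0,0,0],[-0.149,0,-0.085],-1],
    [[0,0,0],[-0.149,0,-0.06],-1],
    [[0,0,0],[-0.149,0,-0.03],-1],
    [[0,0,0],[-0.149,0,-0.01],-1]
  ]
}}

```text
time: 13.38
tool_pos: [462.2, 75.4, 183.9]
tcp_rot: [-179.9, 0.0, 76.0]
ft_force: [-0.0, 0.2, 0.2]
finger_gap: -0.3
```

```bash
python3 - <<'E'
from pk import *
a,W=look('s10',(340,480,160,310))
E
```

```text
13.425 [460.88  75.34 181.29] [-179.72    0.07   76.02] [-1.14  0.1  -3.13] -0.08124554288792254
```

View pics/s10.png

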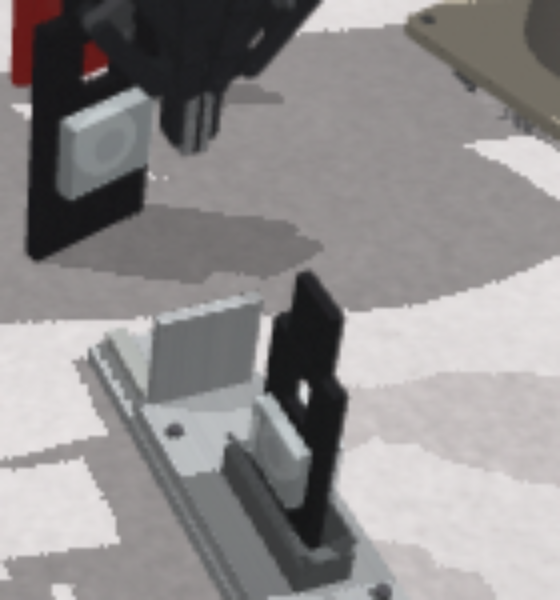

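```bash
python3 - <<'E'
from pk import *
for _ in range(3): a,W=look('s11',(300,480,60,210))
b,_=snapshot('top'); cv2.imwrite('pics/t11.png',b[120:320,150:450])
print(sense()['joint_pos'],sense()['qd'])
E
```

```text
13.475 [461.06  75.37 182.76] [-179.73    0.07   76.02] [-0.6  -0.5  -0.32] 0.02104487777892952
13.525 [461.96  75.44 184.47] [-179.85    0.04   76.02] [0.41 1.16 0.01] -0.10675620729459524
13.575 [462.79  75.49 185.72] [-179.97    0.01   76.03] [ 0.73 -0.18  1.23] -0.13039002962104893
[  2.99 -11.09 109.95   0.    81.09  16.97] [-0.04 -0.46 -0.65 -0.08 -0.1   0.03]
```

View pics/s11.png

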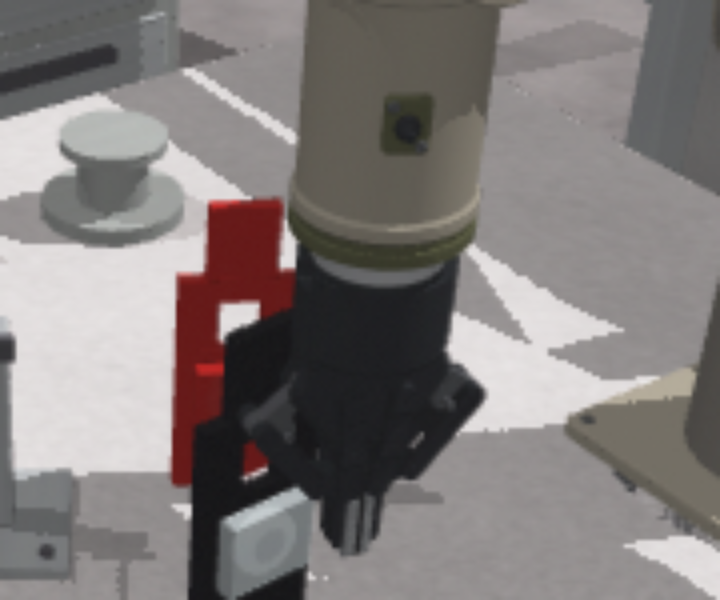

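View pics/t11.png

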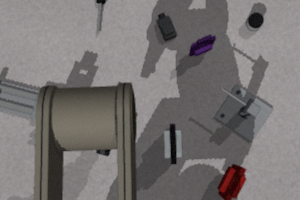

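That was only braking overshoot. The gripper is free, with its fingertips near (350,545) in the crop and the large look-alike well behind. Going down behind the plate.

Request:
{"op": "jog_arm", "data": {
  "plan": [
    [[0,0,0],[0,0,0.012],-1],
    [[0,0,0],[0,0,0.03],-1],
    [[0,0,0],[0,0,0.05],-1],
    [[0,0,0],[0,0,0.07],-1],
    [[0,0,0],[0,0,0.088],-1],
    [[0,0,0],[0,0,0.1],-1],
    [[0,0,0],[0,0,0.107],-1],
    [[0,0,0],[0,0,0.11],-1],
    [[0,0,0],[0,0,0.11],-1]
  ]
}}

```text
time: 14.75
tool_pos: [463.2, 75.4, 75.8]
tcp_rot: [180.0, -0.0, 76.0]
ft_force: [0.2, 0.0, -0.0]
finger_gap: -0.2
```

```bash
python3 - <<'E'
from pk import *
a,W=look('s12',(340,480,160,310))
E
```

```text
14.8 [463.37  75.46  76.02] [179.95  -0.01  76.02] [0.25 0.04 0.3 ] -0.1551628207849813
```

View pics/s12.png

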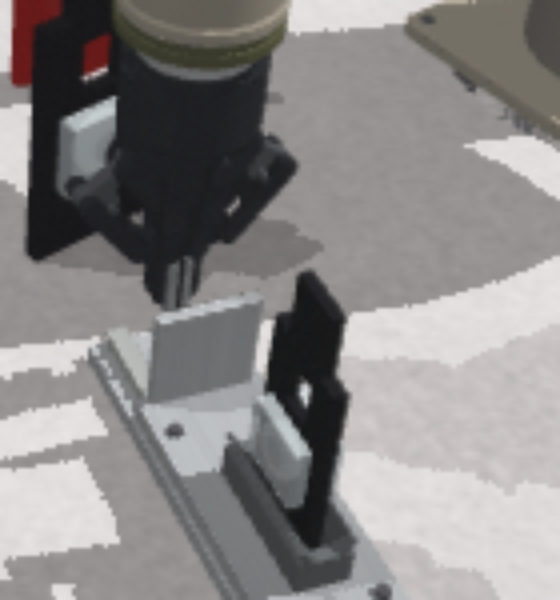

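Request:
{"op": "jog_arm", "data": {
  "plan": [
    [[0,0,0],[0.01,0,0],-1],
    [[0,0,0],[0.02,0,0],-1],
    [[0,0,0],[0.026,0,0],-1],
    [[0,0,0],[0.029,0,0],-1],
    [[0,0,0],[0.032,0,0],-1],
    [[0,0,0],[0.035,0,0],-1],
    [[0,0,0],[0.039,0,0],-1],
    [[0,0,0],[0.044,0,0],-1],
    [[0,0,0],[0.05,0,0],-1],
    [[0,0,0],[0.056,0,0],-1],
    [[0,0,0],[0.062,0,0],-1],
    [[0,0,0],[0.067,0,0],-1]
  ]
}}

```text
time: 16.3
tool_pos: [479.1, 140.9, 75.4]
tcp_rot: [-180.0, 0.0, 76.0]
ft_force: [-2.4, -1.3, 0.3]
finger_gap: 0.4
```

```bash
python3 - <<'E'
from pk import *
a,W=look('s13',(340,490,180,330))
E
```

```text
16.35 [479.37 141.39  75.53] [179.99  -0.03  76.03] [-0.56 -0.81  0.01] -0.05025742686644544
```

View pics/s13.png

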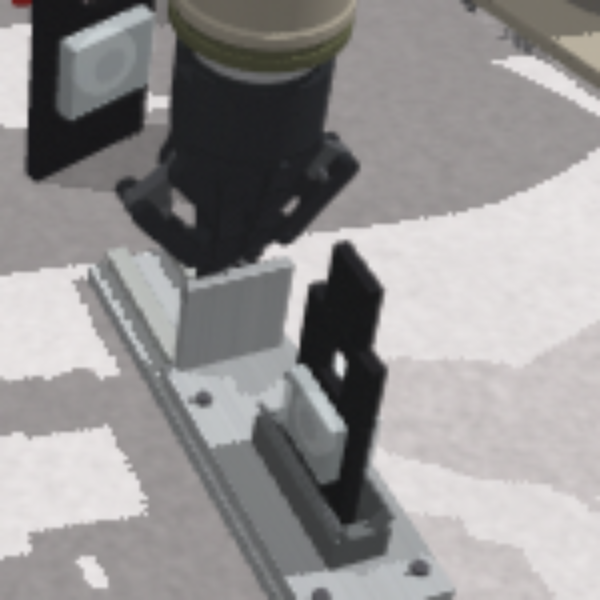

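The carriage follows and the pack still stands upright. Continuing.

Request:
{"op": "jog_arm", "data": {
  "plan": [
    [[0,0,0],[0.003,0,0],-1],
    [[0,0,0],[0.008,0,0],-1],
    [[0,0,0],[0.014,0,0],-1],
    [[0,0,0],[0.02,0,0],-1],
    [[0,0,0],[0.026,0,0],-1],
    [[0,0,0],[0.032,0,0],-1],
    [[0,0,0],[0.037,0,0],-1],
    [[0,0,0],[0.041,0,0],-1],
    [[0,0,0],[0.044,0,0],-1],
    [[0,0,0],[0.047,0,0],-1],
    [[0,0,0],[0.05,0,0],-1],
    [[0,0,0],[0.052,0,0],-1]
  ]
}}

```text
time: 17.85
tool_pos: [491.7, 191.1, 75.5]
tcp_rot: [180.0, -0.0, 76.0]
ft_force: [-0.7, -1.1, 1.0]
finger_gap: -0.0
```

Request:
{"op": "jog_arm", "data": {
  "plan": [
    [[0,0,0],[0.002,0,0],-1],
    [[0,0,0],[0.004,0,0],-1],
    [[0,0,0],[0.006,0,0],-1],
    [[0,0,0],[0.006,0,0],-1]
  ]
}}

```text
time: 18.35
tool_pos: [493.1, 197.0, 75.4]
tcp_rot: [-180.0, -0.0, 76.0]
ft_force: [-0.3, 0.2, 0.7]
finger_gap: 0.0
```

```bash
python3 - <<'E'
from pk import *
a,W=look('s14',(370,510,230,400))
u=np.array([.240,.971,0]); n=np.array([.971,-.240,0])
Q=W.reshape(-1,3);Q=Q[~np.isnan(Q[:,0])]; r=Q-[499,218,0]
p=r[(abs(r@n)<40)&(r[:,2]>88)&(r[:,2]<100)&(abs(r@u+10)<35)]; print('plate',p@u.T if 0 else (np.percentile(p@u,[0,5,50,95,100])),len(p))
s=r[(abs(r@n)<40)&(r[:,2]>40)&(r[:,2]<48)&(r@u>150)&(r@u<210)]; print('stop',np.percentile(s@u,[0,5,50,95,100]))
c=r[(abs(r@n)<40)&(r[:,2]>31)&(r[:,2]<38)]; print('carr',np.percentile(c@u,[95,98,99,100]))
E
```

```text
18.4 [493.09 196.97  75.41] [-179.99   -0.02   76.02] [-0.1  -0.28 -0.1 ] 0.28573507934218556
plate [-23.68 -15.54  -4.74  -1.12  -0.01] 191
stop [150.6  176.65 183.7  188.32 189.53]
carr [165.44 187.48 187.96 189.18]
```

View pics/s14.png

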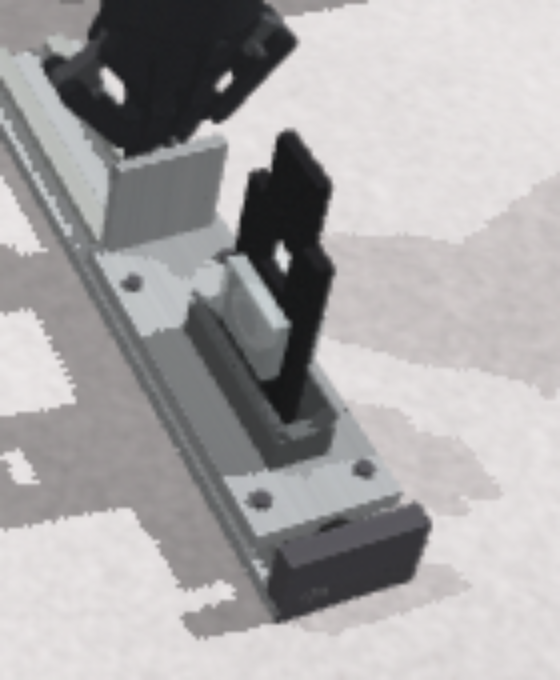

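A small gap remains between the carriage, near (400,500), and the stop. Continuing slowly.

Request:
{"op": "jog_arm", "data": {
  "plan": [
    [[0,0,0],[0.001,0,0],-1],
    [[0,0,0],[0.002,0,0],-1],
    [[0,0,0],[0.003,0,0],-1],
    [[0,0,0],[0.004,0,0],-1],
    [[0,0,0],[0.005,0,0],-1]
  ]
}}

```text
time: 19.02
tool_pos: [493.9, 200.4, 75.4]
tcp_rot: [-180.0, 0.1, 76.0]
ft_force: [-4.4, -11.6, 5.2]
finger_gap: -0.2
```

Request:
{"op": "jog_arm", "data": {
  "plan": [
    [[0,0,0],[0.001,0,0],-1],
    [[0,0,0],[0.002,0,0],-1],
    [[0,0,0],[0.003,0,0],-1]
  ]
}}

```text
time: 19.4
tool_pos: [493.9, 200.5, 75.4]
tcp_rot: [-179.9, 0.5, 76.0]
ft_force: [-10.4, -26.8, 14.2]
finger_gap: -0.2
```

```bash
python3 - <<'E'
from pk import *
a,W=look('s15',(390,490,270,390))
E
```

```text
19.45 [493.96 200.51  75.42] [-179.89    0.46   75.98] [ -9.77 -23.75  13.23] 0.13369322098725261
```

View pics/s15.png

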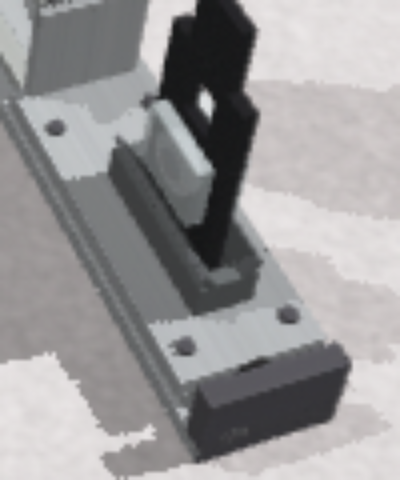

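Firmly on the stop: force rose to about 26 N along the rail with no further motion. Backing off and rising clear.

Request:
{"op": "jog_arm", "data": {
  "plan": [
    [[0,0,0],[-0.003,0,0],-1],
    [[0,0,0],[-0.008,0,0],-1],
    [[0,0,0],[-0.018,0,0],-1],
    [[0,0,0],[-0.032,0,0],-1],
    [[0,0,0],[-0.045,0,0],-1],
    [[0,0,0],[-0.05,0,-0.015],-1],
    [[0,0,0],[-0.05,0,-0.045],-1],
    [[0,0,0],[-0.05,0,-0.085],-1],
    [[0,0,0],[-0.05,0,-0.125],-1],
    [[0,0,0],[-0.05,0,-0.16],-1],
    [[0,0,0],[-0.05,0,-0.175],-1],
    [[0,0,0],[-0.05,0,-0.18],-1]
  ]
}}

```text
time: 20.95
tool_pos: [483.3, 156.0, 256.4]
tcp_rot: [179.9, -0.0, 76.0]
ft_force: [-0.6, -0.4, -0.1]
finger_gap: 0.0
```

```bash
python3 - <<'E'
from pk import *
a,W=look('s16',(370,510,230,400)); cv2.imwrite('pics/full16.png',a)
b,e=snapshot('top'); cv2.imwrite('pics/tf16.png',b)
u=np.array([.240,.971,0]); n=np.array([.971,-.240,0])
for nm,V in(('S',W),('T',cloud('top',e))):
    Q=V.reshape(-1,3);Q=Q[~np.isnan(Q[:,0])]; r=Q-[499,218,0]
    k=(abs(r@n)<38)
    p=r[k&(r[:,2]>88)&(r[:,2]<100)&(abs(r@u+8)<20)]
    s=r[k&(r[:,2]>42)&(r[:,2]<48)&(r@u>165)&(r@u<210)]
    w=r[(abs(r@n)<22)&(r[:,2]>54)&(r[:,2]<68)&(abs(r@u-97)<50)]
    for q,x in(('plate',p),('stop',s),('walls',w)): print(nm,q,np.percentile(x@u,[2,50,98]) if len(x) else None)
    pk=r[k&(r[:,2]>160)&(r[:,2]<210)&(abs(r@u-97)<50)]
    for z0,z1 in((66,90),(155,188),(186,196)):
        x=r[(abs(r@n)<25)&(r[:,2]>z0)&(r[:,2]<z1)&(abs(r@u-97)<45)]
        if len(x): print(nm,z0,'u',np.percentile(x@u,[2,98]),'n med',np.median(x@n),'zmax',x[:,2].max())
print(sense()['tool_pos'])
E
```

```text
21.0 [483.05 155.96 255.96] [179.98  -0.02  76.01] [0.36 0.11 0.09] -0.2286966460186411
S plate [-6.62 -0.54  2.25]
S stop [175.98 183.08 188.64]
S walls [ 57.63 120.79 140.19]
S 66 u [ 76.9  134.23] n med 11.226202555125587 zmax 89.90789016550525
S 155 u [ 79.85 114.24] n med 2.0071180295131534 zmax 187.96874285008596
S 186 u [ 81.1  113.89] n med 0.08989516242282489 zmax 194.84254981214394
T plate None
T stop None
T walls None
[482.75 155.89 254.92]
```

View pics/full16.png

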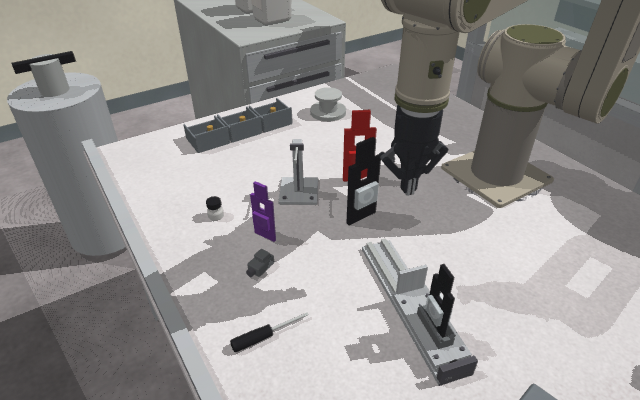

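View pics/s16.png

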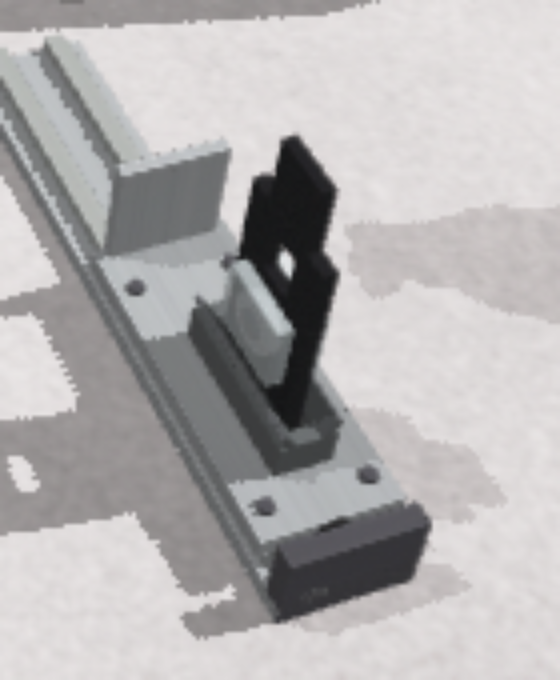

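The carriage has not moved back since I released it: the screw at pixel (462,349) is in the same place pressed and released. The pack stands upright in the slot and the bystanders are where they were. Handing in.

```bash
python3 - <<'E'
from h import *
print(sense()['ft_force'],sense()['qd'],sense()['time']); print(hand_in())
E
```

```text
[-0.30906932  1.3565425  -0.41601624] [ 0.08720023  0.80993585  1.13435061 -0.02042799 -0.45796886 -0.05740501] 21.05
the job is handed in; nothing more can be done
None
```

The job is done and handed in at about 21 s of the 51 s allowed; the hand-in reports no verdict.

**What I did:** I gripped the black pack by its tab, raised it 14 mm, turned it square to the peg and slid it off. Only the pack's weight showed at the wrist before and after the slide. I then lowered it into the carriage slot until the floor took its weight (wrist force went from about -1 N to +2.6 N) and let go. With the fingers shut, I pushed the carriage by its end plate until it stopped moving at about 29 N, then backed off and rose clear.

**Last checks:**
- **Carriage:** the camera measured about 98 mm of travel, which puts it at about 120 mm, the full 0.12 m. It did not move back after release.
- **Pack:** it stands upright, seated in the slot, with its top at about 191 to 195 mm (191 expected).
- **Bystanders:** the connector, jar, screwdriver and look-alikes were where they started in the last scene picture.
- **Robot:** it was touching nothing at hand-in, though still settling slightly.

**Disagreements:**
- **Cameras:** the two disagreed by about 2 to 4 mm, so I used their average, then lined the pack up with the slot by how the two sat relative to each other in the pictures.
- **Last top view:** the measurement found no points on the carriage, probably because the arm hid it. The final check therefore rests on the scene camera and the contact force.

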